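# Sweep the cut carrots off the board into the catch tray

## Task

Sweep all four carrot slices along the chopping board with your fingertips and let them drop through the board's opening into the steel tray below. Slide them only: do not pinch, squash or pick up any slice, and spill none over the board's edge. Leave the garlic, the salt shaker, the knife and the uncut end piece of carrot where they are on the board.

Things in the scene. Friction and masses are not known exactly. Their poses are not given: they have to be found in the camera images.
- board: Wooden chopping board on a stand, fixed: 300 (its x) by 440 (y) mm, flat top with no rim, 85 mm above the worktop. Origin on the worktop under its middle, z up, yaw within 15 deg of the world. In its frame (mm) the chopping area is y -70 to 220, x -150 to 150; the through opening is y -180 to -70, x -110 to 110; around it a 40 mm border at the same height.
- opening (a point): The middle of the rectangular opening (220 along the board's x, 110 along its y, mm) in the board, at the height of its top face (85 mm above the worktop); axes as the board's. The board is 20 mm thick; the steel tray is directly below.
- tray_floor (a point): Point on the inner floor of the steel catch tray fixed under the opening: straight below the opening's middle, 74 mm below the board's top face; axes as the board's. The tray's inside runs x -172 to 122, y -72 to 72 mm about this point, wider than the opening on every side; its walls rise 52 mm above the floor.
- slice1: One of four cut carrot slices: an orange disc 30 mm in diameter and 14 mm thick, 10 to 16 g, lying flat on the chopping board. Origin at the centre of the disc, 7 mm above the board; z is the disc's axis. It slides freely under a light push.
- slice2: One of four cut carrot slices: an orange disc 30 mm in diameter and 14 mm thick, 10 to 16 g, lying flat on the chopping board. Origin at the centre of the disc, 7 mm above the board; z is the disc's axis. It slides freely under a light push.
- slice3: One of four cut carrot slices: an orange disc 30 mm in diameter and 14 mm thick, 10 to 16 g, lying flat on the chopping board. Origin at the centre of the disc, 7 mm above the board; z is the disc's axis. It slides freely under a light push.
- slice4: One of four cut carrot slices: an orange disc 30 mm in diameter and 14 mm thick, 10 to 16 g, lying flat on the chopping board. Origin at the centre of the disc, 7 mm above the board; z is the disc's axis. It slides freely under a light push.
- garlic: Bulb of garlic standing on the chopping board among the slices: 50 mm in diameter, 52 mm tall, 60 g, loose. Origin at the middle of its underside, z up.
- shaker: Glass salt shaker with a steel cap standing on the chopping board among the slices: 40 mm in diameter, 60 mm tall, 110 g, loose. Origin at the middle of its underside, z up.
- knife: Paring knife lying flat along the far (+x) edge of the chopping board, loose: black handle 100 mm long, 18 wide, 16 high, from its y = +5 to +105 mm; blade 20 mm wide from y = 0 to -88 mm, its tip round. Origin on the underside where handle and blade meet, y along the knife.
- carrot_end: Uncut end piece of a carrot lying along the near (-x) edge of the chopping board, loose: 68 mm long (its y), 27 mm thick at its blunt end (-y), 21 mm at the other, 35 g; it does not roll. Origin on the underside at its middle, z up.
Things that resemble listed ones, but are neither listed nor needed, are in the scene too. Leave any white look-alike of the slice1 alone.

How it is judged (in metres and radians):
At the end, for the whole second after the job is handed in: All four slices lie at rest (slower than 30 mm/s) inside the steel tray, below its rim, and the garlic, shaker, knife and uncut carrot piece are within 15 mm of where they were and upright (within 20 degrees) (x of slice1 in the frame of tray_floor between -0.172 and 0.122 m and y of slice1 in the frame of tray_floor between -0.073 and 0.073 m and z of slice1 in the frame of tray_floor between 0 and 0.05 m and linear speed of each of slice1, slice2, slice3, slice4 below 0.03 m/s and x of slice2 in the frame of tray_floor between -0.172 and 0.122 m and y of slice2 in the frame of tray_floor between -0.073 and 0.073 m and z of slice2 in the frame of tray_floor between 0 and 0.05 m and x of slice3 in the frame of tray_floor between -0.172 and 0.122 m and y of slice3 in the frame of tray_floor between -0.073 and 0.073 m and z of slice3 in the frame of tray_floor between 0 and 0.05 m and x of slice4 in the frame of tray_floor between -0.172 and 0.122 m and y of slice4 in the frame of tray_floor between -0.073 and 0.073 m and z of slice4 in the frame of tray_floor between 0 and 0.05 m and distance of each of garlic, shaker, knife, carrot_end from where it was at the start of the episode below 0.015 m and angle between each of garlic, shaker, knife, carrot_end's own z axis and vertical below 0.35 rad); the robot touches nothing.
It fails at once if a carrot slice is lifted off the board (its centre more than 35 mm above the board's top face) (z of any of slice1, slice2, slice3, slice4 in the frame of opening above 0.035 m).
It fails at once if a carrot slice is pinched or squashed by the fingers (more than 15 N) (contact force between the fingers and slice1 above 15 N or contact force between the fingers and slice2 above 15 N or contact force between the fingers and slice3 above 15 N or contact force between the fingers and slice4 above 15 N).
It fails at once if a carrot slice falls on the worktop beside the board ((height (world z) of slice1 below 0.05 m and (x of slice1 in the frame of tray_floor above 0.13 m or x of slice1 in the frame of tray_floor below -0.18 m or y of slice1 in the frame of tray_floor above 0.08 m or y of slice1 in the frame of tray_floor below -0.08 m)) or (height (world z) of slice2 below 0.05 m and (x of slice2 in the frame of tray_floor above 0.13 m or x of slice2 in the frame of tray_floor below -0.18 m or y of slice2 in the frame of tray_floor above 0.08 m or y of slice2 in the frame of tray_floor below -0.08 m)) or (height (world z) of slice3 below 0.05 m and (x of slice3 in the frame of tray_floor above 0.13 m or x of slice3 in the frame of tray_floor below -0.18 m or y of slice3 in the frame of tray_floor above 0.08 m or y of slice3 in the frame of tray_floor below -0.08 m)) or (height (world z) of slice4 below 0.05 m and (x of slice4 in the frame of tray_floor above 0.13 m or x of slice4 in the frame of tray_floor below -0.18 m or y of slice4 in the frame of tray_floor above 0.08 m or y of slice4 in the frame of tray_floor below -0.08 m))).
It fails at once if the garlic, the shaker, the knife or the uncut carrot piece is shifted by more than 15 mm or tipped by more than 20 degrees (distance of any of garlic, shaker, knife, carrot_end from where it was at the start of the episode above 0.015 m or angle between any of garlic, shaker, knife, carrot_end's own z axis and vertical above 0.35 rad).
It also fails if it takes over 64 s, if anything falls off the work surface, if the arm or the gripper's body presses on something with over 40 N, if the wrist force passes 120 N, or if a joint passes its speed limit or range.

## Robot

A 6-joint arm with a two-finger parallel gripper is mounted at the origin on the work surface. World frame = base frame: x ahead of the robot, y to its left, z up, the work surface at z = 0. Lengths are in mm, angles in rad, forces in N, time in s.
With the tool pointing down it reaches from about 350 to 875 mm from the base axis. Payload 4.2 kg.
Tool frame: the origin (TCP) lies midway between the tips of the shut fingers; the grasp point (between the pads) lies 19 mm behind it; z points along the fingers, y is the line along which they close (so a half turn about z gives the same grasp; the last joint's range is limited). The gripper opens to 85 mm and grips with 20 to 120 N. Pads are 22 mm wide; open, the fingers measure 114 mm over their backs; the gripper's body (76 mm by 85 mm) begins 54 mm behind the grasp point. The pads swing forward as they close: fully open they stand 13 mm farther back than shut.
Start: joints at [1.47, 0.385, 0.008, 0, -1.194, -0.259], TCP at [220.021, 584.97, 231.312] pointing down, gripper open.
Joint ranges: [-3.14, 3.14], [-1.21, 2.06], [-1.07, 1.41], [-3.16, 2.05], [-2.99, -0.16], [-3.1, 3.1]. Speed limits (rad/s): [2.79, 2.79, 3.14, 3.14, 3.14, 3.14].

## Interface

Orientations are given as a unit quaternion [x, y, z, w].
In Python, from bench import arm gives the robot as it stands.
- The arm moves only by the tool send_rows, never from a script. Its argument "targets" is a list of rows, each an object of numbers: "gripper": the gripper command: -1 is fully open, 1 is shut, values between are in proportion; "x", "y", "z": the shift along the tool's x, y, z in cm; "ax", "ay", "az": the turn, a rotation vector about the tool's x, y, z in degrees. A call has 1 to 5 rows; each row shifts and turns the commanded pose from where the row before left it, along the tool's axes as they then stand; what a row does not reach is not made up. A row lasts 1/12 s, in which the tool goes at most 41.7 mm and 7.16 degrees, less where a joint would pass 70% of its speed; a pose out of reach is approached as far as the arm can. A call is refused whole if a number of a shift passes 4.17 or a number of a turn 7.16, either way. A call with a gripper value outside its range is refused whole. The fingers move at their own pace and stop on an object; the grip force is fixed at half the most. Time passes only in rows, so rows that do not move let the fingers close. It gives the time, the measured TCP pose, the force, the opening and the grip force at its end, in the units of the state.
- arm.read_state(): the state, without advancing time (a new reading comes with each control period).
- arm.get_image(name): name is "scene" or "side" or "wrist"; returns (picture, depth): 480x640x3 uint8, red, green, blue; 480x640 float32, mm along the optical axis (not along the pixel's ray), 0 where there is no reading.
- arm.camera_model(name): a dict with "fx", "fy", "cx", "cy" (pixels), "distortion" ([k1, k2, p1, p2, k3] as OpenCV has them; the pictures are not rectified), "cam_to_world" (4x4, takes a point from camera to world coordinates). Camera axes: x right, y down, z forward; pixel columns grow to the right and rows downward; lengths in mm; the calibration is good to about 2 mm. A picture is of the moment at which its call begins: read the wrist's pose just before it. camera_model takes no time and is no camera call; for the wrist camera it gives the pose at the moment of the call.
- arm.job_done(): hands the job in; it is judged then, once.
Trained networks look in the newest picture that a camera, given by its name, has taken for a name from the list of things; names that differ only in an ending like _2 or _b are one class to them, and where a whole thing is asked for, a point or a joint stands for the part that bears it (a point fixed in the world has none). Each returns a list of dicts, best first, with "score" (0 to 1); they miss things now and then, are a little off and sometimes report something else, mostly with a low value. They report only what shows in the picture. A call takes as long as a camera call. They do not tell look-alikes from the thing itself.
- arm.boxes_of(camera, thing): "rect" ([left, top, width, height] in pixels, round what is visible of it).
The state is a dict: "clock": time; "joints": joint angles; "joint_vel": joint speeds; "joint_efforts": joint torques, N m; "position": TCP position; "ee_rot": TCP orientation; "contact_force": force on the tool from outside, world axes, zero at the start; "wrist_torque": the same for the moment, N m; "gripper_width": finger opening in mm; "grasp_force": force on a finger pad.
Only numpy, scipy, OpenCV 4.12 (cv2) and the standard library are available. Lean on these libraries where they do the work, as an engineer would, in place of code of your own. Each camera call takes 0.05 s, during which the arm holds its last target. There are 200 camera calls.

## Working session

There is one attempt and no reset: what is moved stays moved. The work goes in short steps, Python scripts to look and compute and a tool call to move; the robot and the scene stay as the last step left them, time stands still between calls to the robot, and variables do not carry over. Pictures are saved under pics/ and viewed, at most 10 in all, crops included, and the job is handed in when it is done.

Besides the shell and the picture viewer there is one more tool, called after "Call:" as a command line: name --argument value ..., lists and objects as JSON in quotes. send_rows: Moves the arm, as the interface text tells. Its arguments: {"type":"object","properties":{"targets":{"type":"array"}},"required":["targets"]}

```bash
mkdir -p pics; cat > h.py <<'E'
import numpy as np, cv2
from bench import arm
def grab(n,f=None):
    im,d=arm.get_image(n); m=arm.camera_model(n)
    if f: cv2.imwrite('pics/'+f,im[:,:,::-1])
    return im,d,m
def ray(m,px):
    K=np.array([[m['fx'],0,m['cx']],[0,m['fy'],m['cy']],[0,0,1]])
    p=cv2.undistortPoints(np.array(px,float).reshape(-1,1,2),K,np.array(m['distortion'])).reshape(-1,2)
    return np.c_[p,np.ones(len(p))]
def plane(m,px,z):
    T=np.array(m['cam_to_world']); r=ray(m,px)@T[:3,:3].T; o=T[:3,3]
    return o+r*((z-o[2])/r[:,2])[:,None]
E
python3 - <<'E'
from h import *
for n in ['scene','side']:
    im,d,m=grab(n,n+'0.png'); print(n,np.round(m['cam_to_world'],2).tolist())
    for t,z in [('slice1',92),('garlic',110),('shaker',115),('knife',90),('carrot_end',97),('board',85)]:
        for b in arm.boxes_of(n,t):
            l,tp,w,h=b['rect']; print(t,round(b['score'],2),np.round(b['rect']),np.round(plane(m,[[l+w/2,tp+h/2]],z)[0]))
s=arm.read_state();print(s['clock'],s['position'],s['ee_rot'],s['gripper_width'])
E
```

```text
scene [[0.81, 0.47, -0.36, 872.0], [0.59, -0.63, 0.51, -462.15], [0.01, -0.62, -0.78, 830.81], [0.0, 0.0, 0.0, 1.0]]
slice1 0.81 [332. 278.  21.  21.] [630. -29.  92.]
slice1 0.75 [246. 198.  13.  12.] [392.  28.  92.]
slice1 0.73 [235. 220.  16.  15.] [415. -27.  92.]
slice1 0.69 [257. 241.  17.  17.] [479. -40.  92.]
slice1 0.67 [139. 288.  26.  19.] [ 392. -226.   92.]
slice1 0.65 [345. 201.  18.  21.] [553. 125.  92.]
slice1 0.65 [202. 231.  16.  19.] [389. -83.  92.]
slice1 0.48 [309. 198.  18.  17.] [491.  95.  92.]
garlic 0.76 [316. 229.  30.  32.] [571.  21. 110.]
shaker 0.75 [376. 211.  21.  40.] [632. 101. 115.]
knife 0.63 [378. 226.  61.  82.] [695.  74.  90.]
carrot_end 0.94 [274. 172.  29.  32.] [423.  96.  97.]
board 0.64 [147. 163. 296. 282.] [583. -95.  85.]
board 0.39 [346. 200.  20.  24.] [552. 129.  85.]
side [[0.87, -0.26, 0.41, 151.6], [-0.48, -0.48, 0.73, -592.82], [0.01, -0.84, -0.55, 583.7], [0.0, 0.0, 0.0, 1.0]]
slice1 0.83 [242. 339.  18.  22.] [ 312. -124.   92.]
slice1 0.79 [310. 204.  18.  17.] [545. 128.  92.]
slice1 0.71 [403. 235.  19.  17.] [631. -29.  92.]
slice1 0.68 [295. 222.  19.  16.] [497.  89.  92.]
slice1 0.68 [207. 291.  19.  21.] [306. -15.  92.]
slice1 0.59 [238. 307.  22.  19.] [332. -66.  92.]
slice1 0.57 [289. 419.  25.  28.] [ 312. -261.   92.]
garlic 0.75 [350. 213.  28.  32.] [569.  21. 110.]
shaker 0.82 [359. 176.  20.  38.] [632. 104. 115.]
knife 0.7 [378. 183.  67.  52.] [696.  62.  90.]
carrot_end 0.28 [233. 187. 333. 249.] [ 512. -159.   97.]
board 0.89 [231. 187. 329. 247.] [ 518. -143.   85.]
0.7 [220.01451545 584.96537134 231.31916181] [ 9.83861814e-01 -1.78929958e-01 -1.76398554e-05 -9.65805083e-06] 85.34994751393269
```

```bash
python3 - <<'E'
import cv2,numpy as np
a=cv2.imread('pics/scene0.png')[150:450,130:470];b=cv2.imread('pics/side0.png')[150:450,190:580]
cv2.imwrite('pics/a.png',cv2.resize(a,None,fx=2,fy=2));cv2.imwrite('pics/b.png',cv2.resize(b,None,fx=2,fy=2))
E
```

```text
(no output)
```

View pics/a.png

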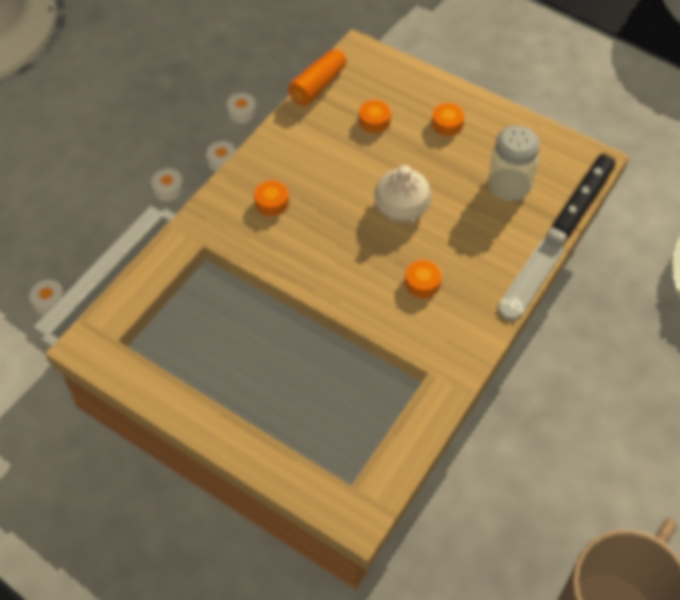

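View pics/b.png

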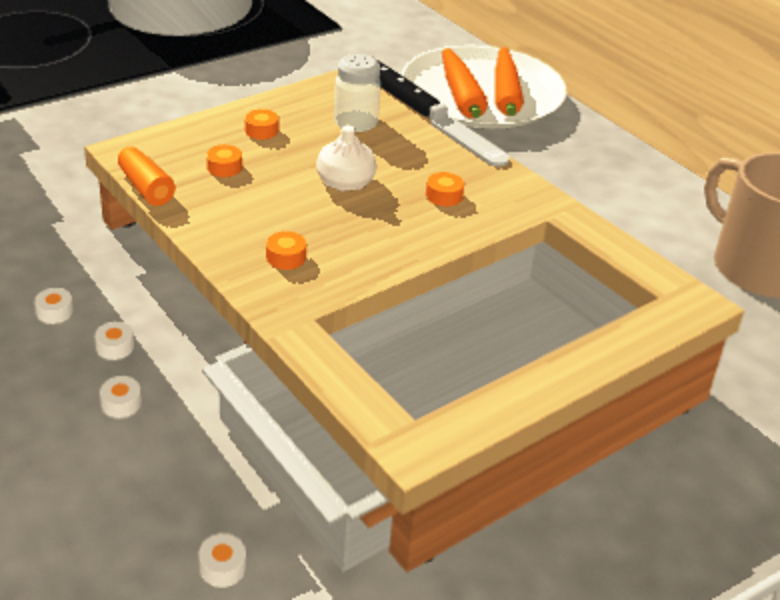

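The views show a clear board with four orange slices (in the full scene picture at about 317,208; 354,209; 265,249; 342,289). The white look-alikes are all on the worktop. The opening corners show too, so I'll fit the board pose next.

```bash
python3 - <<'E'
from h import *
m=arm.camera_model('scene');ms=arm.camera_model('side')
c=np.array([[352,30],[627,157],[48,352],[368,560],[205,248],[428,373],[122,340],[350,484]])/2+[130,150]
cs=np.array([[86,150],[374,60],[404,494],[742,315],[318,320],[548,224],[412,418],[657,297]])/2+[190,150]
B=np.array([[-150,220],[150,220],[-150,-220],[150,-220],[-110,-70],[110,-70],[-110,-180],[110,-180]],float)
ps={}
def fit(B,P):
    b0,p0=B.mean(0),P.mean(0); H=(B-b0).T@(P-p0); th=np.arctan2(H[0,1]-H[1,0],H[0,0]+H[1,1])
    R=np.array([[np.cos(th),-np.sin(th)],[np.sin(th),np.cos(th)]]); t=p0-R@b0
    return th,R,t
W=[plane(m,c,85)[:,:2],plane(ms,cs,85)[:,:2]]
idx=[0,2,3,4,5,6,7]
for w in W:
    th,R,t=fit(B,w);print(np.degrees(th),t,np.round(w-(B@R.T+t),1).tolist())
th,R,t=fit(np.r_[B,B],np.r_[W[0],W[1]]);print(np.degrees(th),t)
for n,z in dict(s_a=[630.5,-29],s_b=[494,92],s_c=[549,127],s_d=[479,-40],garlic=[570,21],shaker=[632,103],knife=[696,68],end=[423,96]).items():
    print(n,np.round(R.T@(np.array(z)-t),1))
# side box near slice d
for im,mm,n in [(*[0],m,'scene'),(0,ms,'side')]:
    im=cv2.imread(f'pics/{n}0.png');h=cv2.cvtColor(im,cv2.COLOR_BGR2HSV)
    k=((h[...,0]<16)&(h[...,1]>200)&(h[...,2]>120)).astype(np.uint8)
    N,_,st,ce=cv2.connectedComponentsWithStats(k)
    for s in st[1:]:
        if s[4]>60:
            p=plane(mm,[[s[0]+s[2]/2-.5,s[1]+s[3]/2-.5]],92)[0,:2];print(n,s,np.round(p),np.round(R.T@(p-t),1))
np.savez('b.npz',R=R,t=t)
E
```

```text
3.366496438012222 [566.7975555  -33.23828977] [[0.8, -2.0], [-1.7, -2.9], [0.4, 1.9], [-0.9, 0.9], [2.2, -1.0], [-0.9, -0.2], [1.9, 2.5], [-1.9, 0.8]]
2.9730551443741247 [565.65226502 -35.42269755] [[-3.4, -6.1], [6.3, 0.0], [0.1, -0.7], [-4.1, 0.6], [2.4, -0.7], [-2.4, -1.1], [0.5, 3.4], [0.7, 4.6]]
3.1694463210429653 [566.22524873 -34.33010596]
s_a [64.5  1.8]
s_b [-65.1 130.1]
s_c [ -8.3 162. ]
s_d [-87.4  -0.8]
garlic [ 6.8 55. ]
shaker [ 73.3 133.5]
knife [135.2  95. ]
end [-135.8  138. ]
scene [275 175  28  28 373] [421.  98.] [-137.6  140.3]
scene [310 200  15  16 171] [493.  91.] [-66.6 129.3]
scene [346 202  16  16 165] [549. 127.] [ -8.3 162.3]
scene [257 240  17  18 200] [476. -40.] [-89.9  -0.6]
scene [476 263  54  34 653] [836. 146.] [279.2 165.3]
scene [333 280  18  19 217] [629. -30.] [63.3  0.5]
scene [492 288  62  25 643] [880. 128.] [321.8 144.7]
side [411 174  23  35 334] [752. 104.] [193.2 127.7]
side [438 174  14  33 296] [792.  87.] [231.8 108.6]
side [313 208  16  12 115] [545. 123.] [-12.1 157.9]
side [249 224  29  29 327] [426.  99.] [-132.7  141.2]
side [294 228  17  11 121] [489.  82.] [-71.1 120.9]
side [403 236  19  17 171] [629. -30.] [62.9  0.6]
side [323 273  20  12 149] [472. -47.] [-94.6  -7.9]
```

```bash
cat >> h.py <<'E'
def board(): b=np.load('b.npz'); return b['R'],b['t']
def where():
    R,t=board(); s=arm.read_state(); p=np.array(s['position']); from scipy.spatial.transform import Rotation as Q
    M=Q.from_quat(s['ee_rot']).as_matrix(); bx=R.T@(p[:2]-t)
    print('t',round(s['clock'],2),'board',np.round(bx,1),'z',round(p[2],1),'toolx in board deg',np.round(np.degrees(np.arctan2(*(R.T@M[:2,0])[::-1])),2),'down',np.round(M[2,2],4),'w',round(s['gripper_width'],1),'F',np.round(s['contact_force'],1))
E
python3 - <<'E'
from h import *
where()
for n in ['scene','side']:
    im,d,m=grab(n); T=np.array(m['cam_to_world'])
    v,u=np.mgrid[0:480:2,0:640:2]; px=np.c_[u.ravel(),v.ravel()]; z=d[v,u].ravel()
    P=(ray(m,px)*z[:,None])@T[:3,:3].T+T[:3,3]; P=P[z>0]
    P=P[(P[:,2]>150)&(P[:,0]<950)&(P[:,0]>100)&(P[:,1]>-300)&(P[:,1]<700)]
    k=np.round(P[:,:2]/60).astype(int)
    for c in np.unique(k,axis=0): print(n,c*60,int(P[(k==c).all(1),2].max()),end='; ')
E
```

```text
t 0.7 board [-311.4  637.5] z 231.3 toolx in board deg -23.78 down -1.0 w 85.3 F [0.2 0.9 0.8]
side [180 480] 299; side [180 540] 394; side [180 600] 392; side [240 540] 394; side [240 600] 383; side [240 660] 345;
```

Call:
send_rows --targets '[{"gripper": 0.435,"az": 7},{"gripper": 0.435,"az": 7},{"gripper": 0.435,"az": 7},{"gripper": 0.435,"az": 7},{"gripper": 0.435,"az": 7}]'

```text
$.targets[0]: bad value
```

Call:
send_rows --targets '[{"gripper": 0.435,"az": 7},{"gripper": 0.435,"az": 7},{"gripper": 0.435,"az": 7},{"gripper": 0.435,"az": 7},{"gripper": 0.435,"az": 3.2}]'

```text
$.targets[0]: bad value
```

```bash
python3 -c "
from h import *
where()"
```

```text
t 0.8 board [-311.5  637.5] z 231.4 toolx in board deg -23.78 down -1.0 w 85.4 F [-0.1  0.2  0.8]
```

Call:
send_rows --targets '[{"gripper": 0.435,"x": 0,"y": 0,"z": 0,"ax": 0,"ay": 0,"az": 7},{"gripper": 0.435,"x": 0,"y": 0,"z": 0,"ax": 0,"ay": 0,"az": 7},{"gripper": 0.435,"x": 0,"y": 0,"z": 0,"ax": 0,"ay": 0,"az": 7},{"gripper": 0.435,"x": 0,"y": 0,"z": 0,"ax": 0,"ay": 0,"az": 7},{"gripper": 0.435,"x": 0,"y": 0,"z": 0,"ax": 0,"ay": 0,"az": 7}]'

```text
clock: 1.22
position: [220.0, 585.0, 231.3]
ee_rot: [0.883, -0.469, -0.0, -0.0]
contact_force: [-0.1, 0.2, 0.0]
gripper_width: 25.7
grasp_force: 0.0
```

Call:
send_rows --targets '[{"gripper": 0.435,"x": 0,"y": 0,"z": 0,"ax": 0,"ay": 0,"az": 7},{"gripper": 0.435,"x": 0,"y": 0,"z": 0,"ax": 0,"ay": 0,"az": 7},{"gripper": 0.435,"x": 0,"y": 0,"z": 0,"ax": 0,"ay": 0,"az": 7},{"gripper": 0.435,"x": 0,"y": 0,"z": 0,"ax": 0,"ay": 0,"az": 7},{"gripper": 0.435,"x": 0,"y": 0,"z": 0,"ax": 0,"ay": 0,"az": 3.2}]'

```text
clock: 1.63
position: [220.0, 584.9, 231.3]
ee_rot: [0.725, -0.689, -0.0, 0.0]
contact_force: [-0.2, 0.2, 0.6]
gripper_width: 24.3
grasp_force: 0.0
```

```bash
python3 -c "
from h import *
where()"
```

```text
t 1.63 board [-311.4  637.5] z 231.3 toolx in board deg -90.27 down -1.0 w 24.3 F [-0.2  0.2  0.6]
```

Call:
send_rows --targets '[{"gripper": 0.435,"x": 3,"y": -1.9,"z": 0,"ax": 0,"ay": 0,"az": 0},{"gripper": 0.435,"x": 3,"y": -1.9,"z": 0,"ax": 0,"ay": 0,"az": 0},{"gripper": 0.435,"x": 3,"y": -1.9,"z": 0,"ax": 0,"ay": 0,"az": 0},{"gripper": 0.435,"x": 3,"y": -1.9,"z": 0,"ax": 0,"ay": 0,"az": 0},{"gripper": 0.435,"x": 3,"y": -1.9,"z": 0,"ax": 0,"ay": 0,"az": 0}]'

```text
clock: 2.05
position: [323.8, 439.1, 231.5]
ee_rot: [0.727, -0.687, -0.0, -0.0]
contact_force: [0.6, -0.7, 0.1]
gripper_width: 24.3
grasp_force: 0.0
```

Call:
send_rows --targets '[{"gripper": 0.435,"x": 3,"y": -1.9,"z": 0,"ax": 0,"ay": 0,"az": 0},{"gripper": 0.435,"x": 3,"y": -1.9,"z": 0,"ax": 0,"ay": 0,"az": 0},{"gripper": 0.435,"x": 3,"y": -1.9,"z": 0,"ax": 0,"ay": 0,"az": 0},{"gripper": 0.435,"x": 3,"y": -1.9,"z": 0,"ax": 0,"ay": 0,"az": 0},{"gripper": 0.435,"x": 3,"y": -1.9,"z": 0,"ax": 0,"ay": 0,"az": 0}]'

```text
clock: 2.47
position: [427.1, 294.5, 231.7]
ee_rot: [0.727, -0.687, -0.0, -0.0]
contact_force: [0.3, 1.4, 0.3]
gripper_width: 24.1
grasp_force: 0.0
```

Call:
send_rows --targets '[{"gripper": 0.435,"x": 3,"y": -1.9,"z": 0,"ax": 0,"ay": 0,"az": 0},{"gripper": 0.435,"x": 3,"y": -1.9,"z": 0,"ax": 0,"ay": 0,"az": 0},{"gripper": 0.435,"x": 3,"y": -1.9,"z": 0,"ax": 0,"ay": 0,"az": 0},{"gripper": 0.435,"x": 3,"y": -1.9,"z": 0,"ax": 0,"ay": 0,"az": 0},{"gripper": 0.435,"x": 0,"y": 0,"z": 0,"ax": 0,"ay": 0,"az": 0}]'

```text
clock: 2.88
position: [511.3, 176.4, 231.3]
ee_rot: [0.725, -0.689, 0.0, 0.0]
contact_force: [-0.6, 1.0, 0.7]
gripper_width: 24.2
grasp_force: 0.0
```

```bash
python3 - <<'E'
from h import *
where();R,t=board()
im,d,m=grab('wrist','w0.png')
for th,z in [('slice1',92),('garlic',110),('shaker',115),('knife',90),('carrot_end',97)]:
    for b in arm.boxes_of('wrist',th):
        l,tp,w,h=b['rect']; p=plane(m,[[l+w/2,tp+h/2]],z)[0,:2];print(th,round(b['score'],2),np.round(b['rect']),np.round(R.T@(p-t),1))
E
```

```text
t 2.88 board [-43.2 213.4] z 231.3 toolx in board deg -90.31 down -1.0 w 24.2 F [-0.6  1.   0.7]
slice1 0.86 [488.  19.  41.  41.] [-168.5   84.1]
slice1 0.74 [335.  94.  42.  42.] [-68.2 131. ]
slice1 0.73 [505. 100.  37.  38.] [-185.9  134.3]
slice1 0.57 [254. 142.  41.  44.] [-10.  164.2]
garlic 0.65 [205.   0.  75.  40.] [ 4.2 76.4]
shaker 0.56 [ 90.  85. 101.  68.] [ 72.6 134.5]
knife 0.96 [ 33.   0.  65. 217.] [135. 126.]
knife 0.24 [206.   0.  74.  40.] [ 7.3 71.2]
carrot_end 0.77 [435.  75.  48. 107.] [-139.7  140.8]
```

View pics/w0.png

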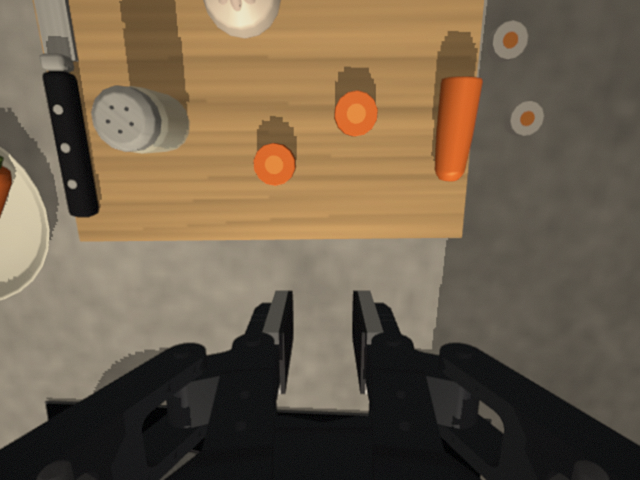

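The wrist view shows slice C at (274,164) and slice B at (356,114), both consistent with my estimates. The finger linkage spreads sideways above the tips, so I'll measure its width profile from depth before passing tall items.

```bash
python3 - <<'E'
from h import *
from scipy.spatial.transform import Rotation as Q
s=arm.read_state();im,d,m=grab('wrist');T=np.array(m['cam_to_world'])
v,u=np.mgrid[0:480,0:640];px=np.c_[u.ravel(),v.ravel()];z=d.ravel();P=(ray(m,px)*z[:,None])@T[:3,:3].T+T[:3,3];P=P[z>0]
L=(P-np.array(s['position']))@Q.from_quat(s['ee_rot']).as_matrix()
for a in range(-100,16,8):
    k=L[(L[:,2]>=a)&(L[:,2]<a+8)&(abs(L[:,0])<60)&(abs(L[:,1])<110)]
    if len(k)>5: print(a,len(k),'y',np.round(np.percentile(k[:,1],[0,1,99,100])),'inner',np.round(np.abs(k[:,1]).min()),'x',np.round(np.percentile(k[:,0],[1,99])))
np.savetxt('x.txt',[0])
print(np.round(np.linalg.inv(T)@np.r_[s['position'],1],1))
E
```

```text
-100 3885 y [-20. -20.  20.  20.] inner 8.0 x [18. 21.]
-92 10360 y [-60. -57.  56.  59.] inner 0.0 x [10. 19.]
-84 14852 y [-61. -59.  58.  61.] inner 0.0 x [-0. 18.]
-76 11515 y [-59. -55.  55.  58.] inner 0.0 x [-9. 18.]
-68 6471 y [-54. -51.  51.  54.] inner 11.0 x [-12.  17.]
-60 10131 y [-49. -47.  47.  50.] inner 12.0 x [-11.  13.]
-52 3438 y [-46. -44.  44.  46.] inner 13.0 x [-8. 14.]
-44 1817 y [-39. -32.  32.  37.] inner 12.0 x [-10.  14.]
-36 913 y [-26. -25.  25.  26.] inner 12.0 x [-10.  12.]
-28 1017 y [-26. -25.  25.  26.] inner 12.0 x [-10.  12.]
-20 878 y [-26. -25.  25.  26.] inner 12.0 x [-10.  11.]
-12 619 y [-25. -24.  25.  26.] inner 12.0 x [-10.  11.]
-4 96 y [-18. -17.  12.  14.] inner 12.0 x [-11.  11.]
[ -0.   27.5 155.4   1. ]
```

Call:
send_rows --targets '[{"gripper": 0.435,"x": 3.6,"y": 0.9,"z": 0,"ax": 0,"ay": 0,"az": 0},{"gripper": 0.435,"x": 3.6,"y": 0.9,"z": 0,"ax": 0,"ay": 0,"az": 0},{"gripper": 0.435,"x": 3.6,"y": 0.9,"z": 0,"ax": 0,"ay": 0,"az": 0},{"gripper": 0.435,"x": 3.6,"y": 0.9,"z": 0,"ax": 0,"ay": 0,"az": 0},{"gripper": 0.435,"x": 3.6,"y": 0.9,"z": 0,"ax": 0,"ay": 0,"az": 0}]'

```text
clock: 3.65
position: [473.3, -2.3, 231.6]
ee_rot: [0.727, -0.686, 0.0, -0.0]
contact_force: [-0.2, 0.5, 0.3]
gripper_width: 24.3
grasp_force: 0.0
```

Call:
send_rows --targets '[{"gripper": 0.435,"x": 0,"y": 0,"z": 3,"ax": 0,"ay": 0,"az": 0},{"gripper": 0.435,"x": 0,"y": 0,"z": 3,"ax": 0,"ay": 0,"az": 0},{"gripper": 0.435,"x": 0,"y": 0,"z": 3,"ax": 0,"ay": 0,"az": 0},{"gripper": 0.435,"x": 0,"y": 0,"z": 1,"ax": 0,"ay": 0,"az": 0},{"gripper": 0.435,"x": 0,"y": 0,"z": 0,"ax": 0,"ay": 0,"az": 0}]'

```text
clock: 4.07
position: [471.8, -1.7, 128.7]
ee_rot: [0.727, -0.687, -0.002, 0.003]
contact_force: [0.4, -0.3, 0.3]
gripper_width: 24.0
grasp_force: 0.0
```

```bash
python3 - <<'E'
from h import *
where();R,t=board()
im,d,m=grab('wrist','w1.png')
for b in arm.boxes_of('wrist','slice1'):
    l,tp,w,h=b['rect']; p=plane(m,[[l+w/2,tp+h/2]],95)[0,:2];print(round(b['score'],2),np.round(b['rect']),np.round(R.T@(p-t),1))
E
```

```text
t 4.07 board [-92.4  37.8] z 128.7 toolx in board deg -89.93 down -1.0 w 24.0 F [ 0.4 -0.3  0.3]
0.97 [487. 175.  54.  43.] [-180.8   -4.1]
0.86 [472. 330.  46.  38.] [-181.9   76.3]
0.8 [281. 171.  67.  68.] [-87.2  -0.1]
0.71 [449. 251.  49.  44.] [-166.    34.1]
0.7 [  2. 172.  34.  65.] [51.   0.2]
0.63 [160. 448.  34.  32.] [ -7.2 150.6]
```

View pics/w1.png

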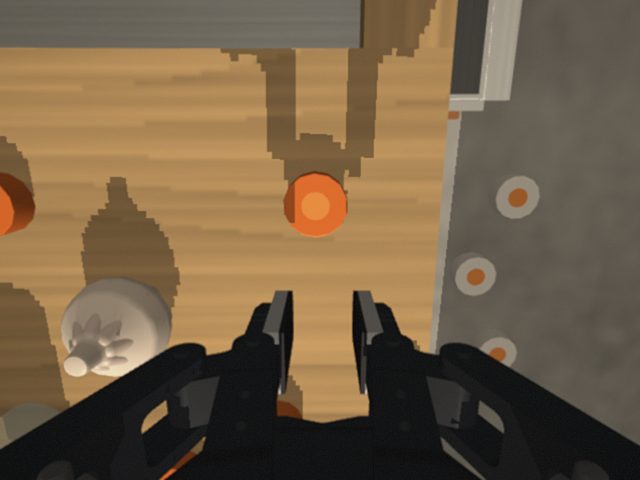

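The slice sits at (315,205), just ahead of the gap between the fingers. The opening's corner is at (361,47). Next I lower the fingers and push diagonally away from that corner.

Call:
send_rows --targets '[{"gripper": 0.435,"x": 0,"y": -0.4,"z": 2,"ax": 0,"ay": 0,"az": 0},{"gripper": 0.435,"x": 0,"y": 0,"z": 1.5,"ax": 0,"ay": 0,"az": 0},{"gripper": 0.435,"x": 0,"y": 0,"z": 0.4,"ax": 0,"ay": 0,"az": 0},{"gripper": 0.435,"x": 0,"y": 0,"z": 0,"ax": 0,"ay": 0,"az": 0}]'

```text
clock: 4.5
position: [478.2, -1.2, 92.6]
ee_rot: [0.727, -0.687, 0.0, 0.0]
contact_force: [0.0, -0.5, -1.2]
gripper_width: 24.0
grasp_force: 0.0
```

```bash
python3 -c "
from h import *
where()"
```

```text
t 4.5 board [-86.1  37.9] z 92.6 toolx in board deg -89.93 down -1.0 w 24.0 F [ 0.  -0.5 -1.2]
```

Call:
send_rows --targets '[{"gripper": 0.435,"x": 0,"y": 0.1,"z": 0.3,"ax": 0,"ay": 0,"az": 0},{"gripper": 0.435,"x": 0.8,"y": 0,"z": 0,"ax": 0,"ay": 0,"az": 0},{"gripper": 0.435,"x": 0.8,"y": 0,"z": 0,"ax": 0,"ay": 0,"az": 0},{"gripper": 0.435,"x": 0.9,"y": 0,"z": 0,"ax": 0,"ay": 0,"az": 0},{"gripper": 0.435,"x": 0.9,"y": -0.2,"z": 0,"ax": 0,"ay": 0,"az": 0}]'

```text
clock: 4.92
position: [480.9, -36.5, 89.9]
ee_rot: [0.726, -0.687, 0.0, -0.0]
contact_force: [-0.0, -0.2, 0.6]
gripper_width: 24.3
grasp_force: 0.2
```

Call:
send_rows --targets '[{"gripper": 0.435,"x": 0.9,"y": -0.3,"z": 0,"ax": 0,"ay": 0,"az": 0},{"gripper": 0.435,"x": 0.9,"y": -0.3,"z": 0,"ax": 0,"ay": 0,"az": 0},{"gripper": 0.435,"x": 0.9,"y": -0.3,"z": 0,"ax": 0,"ay": 0,"az": 0},{"gripper": 0.435,"x": 0.9,"y": -0.3,"z": 0,"ax": 0,"ay": 0,"az": 0},{"gripper": 0.435,"x": 0.9,"y": -0.2,"z": 0,"ax": 0,"ay": 0,"az": 0}]'

```text
clock: 5.33
position: [497.9, -80.7, 89.3]
ee_rot: [0.726, -0.687, 0.0, -0.0]
contact_force: [0.5, 0.3, 1.5]
gripper_width: 24.2
grasp_force: 0.3
```

```bash
python3 - <<'E'
from h import *
where()
im,d,m=grab('wrist','w2.png')
E
```

```text
t 5.33 board [-70.7 -42.5] z 89.3 toolx in board deg -90.0 down -1.0 w 24.2 F [0.5 0.3 1.5]
```

View pics/w2.png

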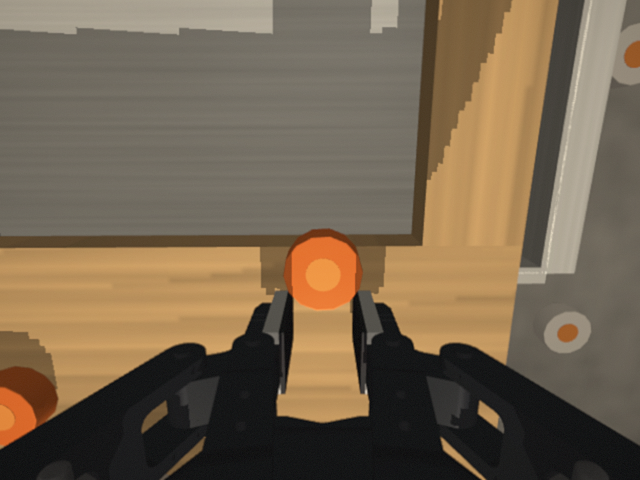

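The slice is nestled between both fingertips at (322,270), right at the opening's edge. I'll push it through, then go over to slice A.

Call:
send_rows --targets '[{"gripper": 0.435,"x": 0.8,"y": 0,"z": 0,"ax": 0,"ay": 0,"az": 0},{"gripper": 0.435,"x": 0.8,"y": 0,"z": 0,"ax": 0,"ay": 0,"az": 0},{"gripper": 0.435,"x": 0.8,"y": 0,"z": 0,"ax": 0,"ay": 0,"az": 0},{"gripper": 0.435,"x": 0.9,"y": 0,"z": 0,"ax": 0,"ay": 0,"az": 0},{"gripper": 0.435,"x": 0,"y": 0,"z": 0,"ax": 0,"ay": 0,"az": 0}]'

```text
clock: 5.8
position: [499.1, -113.9, 89.2]
ee_rot: [0.726, -0.688, -0.0, 0.0]
contact_force: [0.0, 0.2, 0.7]
gripper_width: 24.2
grasp_force: 0.0
```

Call:
send_rows --targets '[{"gripper": 0.435,"x": 0,"y": 0,"z": -2,"ax": 0,"ay": 0,"az": 0},{"gripper": 0.435,"x": 0,"y": 0,"z": -3,"ax": 0,"ay": 0,"az": 0},{"gripper": 0.435,"x": 0,"y": 0,"z": -3,"ax": 0,"ay": 0,"az": 0},{"gripper": 0.435,"x": -2.5,"y": -3,"z": 0,"ax": 0,"ay": 0,"az": 0},{"gripper": 0.435,"x": -2.5,"y": -3,"z": 0,"ax": 0,"ay": 0,"az": 0}]'

```text
clock: 6.22
position: [557.3, -59.5, 172.5]
ee_rot: [0.726, -0.688, 0.002, -0.002]
contact_force: [0.7, 0.3, -0.4]
gripper_width: 23.8
grasp_force: 0.0
```

Call:
send_rows --targets '[{"gripper": 0.435,"x": -2.5,"y": -3,"z": 0,"ax": 0,"ay": 0,"az": 0},{"gripper": 0.435,"x": -2.5,"y": -3,"z": 0,"ax": 0,"ay": 0,"az": 0},{"gripper": 0.435,"x": -1.4,"y": -1.4,"z": 0,"ax": 0,"ay": 0,"az": 0},{"gripper": 0.435,"x": 0,"y": 0,"z": 0,"ax": 0,"ay": 0,"az": 0}]'

```text
clock: 6.55
position: [629.3, 11.8, 168.4]
ee_rot: [0.728, -0.686, 0.0, -0.0]
contact_force: [1.1, -1.1, 0.3]
gripper_width: 24.5
grasp_force: 0.0
```

```bash
python3 - <<'E'
from h import *
where();R,t=board()
im,d,m=grab('wrist','w3.png')
for b in arm.boxes_of('wrist','slice1'):
    l,tp,w,h=b['rect']; p=plane(m,[[l+w/2,tp+h/2]],95)[0,:2];print(round(b['score'],2),np.round(b['rect']),np.round(R.T@(p-t),1))
E
```

```text
t 6.55 board [65.5 42.6] z 168.4 toolx in board deg -89.78 down -1.0 w 24.5 F [ 1.1 -1.1  0.3]
0.65 [506. 361.  43.  29.] [-70.2 121.3]
0.61 [304. 157.  49.  54.] [60.2 -2.5]
```

Call:
send_rows --targets '[{"gripper": 0.435,"x": 0.5,"y": 0.3,"z": 3,"ax": 0,"ay": 0,"az": 0},{"gripper": 0.435,"x": 0,"y": 0,"z": 3,"ax": 0,"ay": 0,"az": 0},{"gripper": 0.435,"x": 0,"y": 0,"z": 1.5,"ax": 0,"ay": 0,"az": 0},{"gripper": 0.435,"x": 0,"y": 0,"z": 0.3,"ax": 0,"ay": 0,"az": 0},{"gripper": 0.435,"x": 0,"y": 0,"z": 0,"ax": 0,"ay": 0,"az": 0}]'

```text
clock: 7.07
position: [622.7, 2.4, 90.6]
ee_rot: [0.726, -0.687, -0.001, 0.001]
contact_force: [0.2, 0.5, 1.3]
gripper_width: 24.3
grasp_force: 0.0
```

```bash
python3 -c "
from h import *
where()"
```

```text
t 7.07 board [58.4 33.6] z 90.6 toolx in board deg -90.03 down -1.0 w 24.3 F [0.2 0.5 1.3]
```

Call:
send_rows --targets '[{"gripper": 0.435,"x": 0,"y": -0.4,"z": 0.1,"ax": 0,"ay": 0,"az": 0},{"gripper": 0.435,"x": 0.8,"y": 0,"z": 0,"ax": 0,"ay": 0,"az": 0},{"gripper": 0.435,"x": 0.8,"y": 0,"z": 0,"ax": 0,"ay": 0,"az": 0},{"gripper": 0.435,"x": 0.9,"y": 0,"z": 0,"ax": 0,"ay": 0,"az": 0},{"gripper": 0.435,"x": 0.9,"y": 0.1,"z": 0,"ax": 0,"ay": 0,"az": 0}]'

```text
clock: 7.48
position: [629.3, -31.3, 91.2]
ee_rot: [0.726, -0.687, 0.0, -0.001]
contact_force: [0.8, 0.2, -0.2]
gripper_width: 24.2
grasp_force: 0.2
```

Call:
send_rows --targets '[{"gripper": 0.435,"x": 0.9,"y": 0.1,"z": 0,"ax": 0,"ay": 0,"az": 0},{"gripper": 0.435,"x": 0.9,"y": 0.1,"z": 0,"ax": 0,"ay": 0,"az": 0},{"gripper": 0.435,"x": 0.9,"y": 0.1,"z": 0,"ax": 0,"ay": 0,"az": 0},{"gripper": 0.435,"x": 0.9,"y": 0.1,"z": 0,"ax": 0,"ay": 0,"az": 0},{"gripper": 0.435,"x": 0,"y": 0,"z": 0,"ax": 0,"ay": 0,"az": 0}]'

```text
clock: 7.9
position: [626.6, -68.3, 90.3]
ee_rot: [0.726, -0.688, -0.0, 0.0]
contact_force: [-0.5, 0.3, 0.7]
gripper_width: 24.2
grasp_force: 0.0
```

```bash
python3 - <<'E'
from h import *
where();grab('wrist','w4.png')
for b in arm.boxes_of('wrist','slice1'): print(b)
E
```

```text
t 7.9 board [ 58.4 -37.2] z 90.3 toolx in board deg -90.09 down -1.0 w 24.2 F [-0.5  0.3  0.7]
{'rect': [286.3, 225.1, 75.3, 83.3], 'score': 0.97}
{'rect': [522.9, 146.2, 68.4, 56.1], 'score': 0.64}
```

Slice A is nestled at (324,267). I'll drop it and go over to slice B.

Call:
send_rows --targets '[{"gripper": 0.435,"x": 0.9,"y": 0,"z": 0,"ax": 0,"ay": 0,"az": 0},{"gripper": 0.435,"x": 0.9,"y": 0,"z": 0,"ax": 0,"ay": 0,"az": 0},{"gripper": 0.435,"x": 0.9,"y": 0,"z": 0,"ax": 0,"ay": 0,"az": 0},{"gripper": 0.435,"x": 1.0,"y": 0,"z": 0,"ax": 0,"ay": 0,"az": 0},{"gripper": 0.435,"x": 0,"y": 0,"z": 0,"ax": 0,"ay": 0,"az": 0}]'

```text
clock: 8.42
position: [628.9, -105.4, 90.2]
ee_rot: [0.726, -0.688, 0.0, 0.0]
contact_force: [0.4, 0.5, -0.1]
gripper_width: 24.2
grasp_force: 0.0
```

Call:
send_rows --targets '[{"gripper": 0.435,"x": 0,"y": 0,"z": -3,"ax": 0,"ay": 0,"az": 0},{"gripper": 0.435,"x": 0,"y": 0,"z": -3,"ax": 0,"ay": 0,"az": 0},{"gripper": 0.435,"x": 0,"y": 0,"z": -3,"ax": 0,"ay": 0,"az": 0},{"gripper": 0.435,"x": -2.7,"y": 1.4,"z": 0,"ax": 0,"ay": 0,"az": 0},{"gripper": 0.435,"x": -2.7,"y": 1.4,"z": 0,"ax": 0,"ay": 0,"az": 0}]'

```text
clock: 8.83
position: [599.2, -51.4, 182.5]
ee_rot: [0.725, -0.688, 0.002, -0.002]
contact_force: [0.3, 2.0, -0.6]
gripper_width: 24.2
grasp_force: 0.0
```

Call:
send_rows --targets '[{"gripper": 0.435,"x": -2.7,"y": 1.4,"z": 0,"ax": 0,"ay": 0,"az": 0},{"gripper": 0.435,"x": -2.7,"y": 1.4,"z": 0,"ax": 0,"ay": 0,"az": 0},{"gripper": 0.435,"x": -2.7,"y": 1.4,"z": 0,"ax": 0,"ay": 0,"az": 0},{"gripper": 0.435,"x": -2.7,"y": 1.4,"z": 0,"ax": 0,"ay": 0,"az": 0},{"gripper": 0.435,"x": -2.7,"y": 1.4,"z": 0,"ax": 0,"ay": 0,"az": 0}]'

```text
clock: 9.25
position: [519.6, 80.8, 180.4]
ee_rot: [0.726, -0.687, 0.0, -0.0]
contact_force: [0.4, 0.7, 0.1]
gripper_width: 24.4
grasp_force: 0.0
```

Call:
send_rows --targets '[{"gripper": 0.435,"x": -2.7,"y": 1.4,"z": 0,"ax": 0,"ay": 0,"az": 0},{"gripper": 0.435,"x": -2.7,"y": 1.3,"z": 0,"ax": 0,"ay": 0,"az": 0},{"gripper": 0.435,"x": 0,"y": 0,"z": 0,"ax": 0,"ay": 0,"az": 0},{"gripper": 0.435,"x": 0,"y": 0,"z": 0,"ax": 0,"ay": 0,"az": 0}]'

```text
clock: 9.58
position: [490.1, 133.4, 180.7]
ee_rot: [0.727, -0.686, 0.0, -0.0]
contact_force: [-0.7, -0.2, -0.0]
gripper_width: 23.8
grasp_force: 0.0
```

```bash
python3 - <<'E'
from h import *
where();R,t=board()
im,d,m=grab('wrist','w5.png')
for n,z in [('slice1',95),('carrot_end',97),('shaker',115)]:
  for b in arm.boxes_of('wrist',n):
    l,tp,w,h=b['rect']; p=plane(m,[[l+w/2,tp+h/2]],z)[0,:2];print(n,round(b['score'],2),np.round(b['rect']),np.round(R.T@(p-t),1))
E
```

```text
t 9.58 board [-66.7 171.7] z 180.7 toolx in board deg -89.82 down -1.0 w 23.8 F [-0.7 -0.2 -0. ]
slice1 0.96 [206. 211.  49.  50.] [ -9.3 160.8]
slice1 0.87 [514.   0.  58.  27.] [-182.6   39.3]
slice1 0.85 [299. 158.  47.  48.] [-66.7 127.9]
slice1 0.85 [480.  66.  46.  44.] [-166.5   75.6]
slice1 0.71 [494. 154.  49.  38.] [-182.2  122.3]
carrot_end 0.72 [415. 144.  54. 118.] [-138.   139.7]
shaker 0.83 [  0. 155. 132.  82.] [ 73.5 133.1]
```

Call:
send_rows --targets '[{"gripper": 0.435,"x": 0.5,"y": 0,"z": 3,"ax": 0,"ay": 0,"az": 0},{"gripper": 0.435,"x": 0,"y": 0,"z": 3,"ax": 0,"ay": 0,"az": 0},{"gripper": 0.435,"x": 0,"y": 0,"z": 2.5,"ax": 0,"ay": 0,"az": 0},{"gripper": 0.435,"x": 0,"y": 0,"z": 0.5,"ax": 0,"ay": 0,"az": 0},{"gripper": 0.435,"x": 0,"y": 0,"z": 0,"ax": 0,"ay": 0,"az": 0}]'

```text
clock: 10.2
position: [490.3, 125.9, 88.7]
ee_rot: [0.726, -0.688, -0.001, 0.002]
contact_force: [-0.8, 0.5, 0.7]
gripper_width: 23.9
grasp_force: 0.0
```

```bash
python3 -c "
from h import *
where()"
```

```text
t 10.2 board [-67.  164.2] z 88.7 toolx in board deg -90.07 down -1.0 w 23.9 F [-0.8  0.5  0.7]
```

Aligned behind slice B. I'll push it straight toward the opening.

Call:
send_rows --targets '[{"gripper": 0.435,"x": 0.7,"y": 0,"z": -0.1,"ax": 0,"ay": 0,"az": 0},{"gripper": 0.435,"x": 0.8,"y": 0,"z": 0,"ax": 0,"ay": 0,"az": 0},{"gripper": 0.435,"x": 1,"y": 0,"z": 0,"ax": 0,"ay": 0,"az": 0},{"gripper": 0.435,"x": 1,"y": 0,"z": 0,"ax": 0,"ay": 0,"az": 0},{"gripper": 0.435,"x": 1,"y": 0,"z": 0,"ax": 0,"ay": 0,"az": 0}]'

```text
clock: 10.62
position: [493.9, 81.4, 92.3]
ee_rot: [0.726, -0.687, 0.0, -0.001]
contact_force: [-0.4, -0.9, 0.4]
gripper_width: 24.2
grasp_force: 0.3
```

Call:
send_rows --targets '[{"gripper": 0.435,"x": 1,"y": 0,"z": 0,"ax": 0,"ay": 0,"az": 0},{"gripper": 0.435,"x": 1,"y": 0,"z": 0,"ax": 0,"ay": 0,"az": 0},{"gripper": 0.435,"x": 1,"y": 0,"z": 0,"ax": 0,"ay": 0,"az": 0},{"gripper": 0.435,"x": 1,"y": 0,"z": 0,"ax": 0,"ay": 0,"az": 0},{"gripper": 0.435,"x": 1,"y": 0,"z": 0,"ax": 0,"ay": 0,"az": 0}]'

```text
clock: 11.03
position: [496.2, 31.4, 91.4]
ee_rot: [0.726, -0.687, 0.0, -0.0]
contact_force: [-0.2, 0.9, 1.4]
gripper_width: 24.3
grasp_force: 0.5
```

Call:
send_rows --targets '[{"gripper": 0.435,"x": 1,"y": 0,"z": 0,"ax": 0,"ay": 0,"az": 0},{"gripper": 0.435,"x": 1,"y": 0,"z": 0,"ax": 0,"ay": 0,"az": 0},{"gripper": 0.435,"x": 1,"y": 0,"z": 0,"ax": 0,"ay": 0,"az": 0},{"gripper": 0.435,"x": 1,"y": 0,"z": 0,"ax": 0,"ay": 0,"az": 0},{"gripper": 0.435,"x": 1,"y": 0,"z": 0,"ax": 0,"ay": 0,"az": 0}]'

```text
clock: 11.45
position: [499.0, -18.5, 91.3]
ee_rot: [0.726, -0.687, 0.0, 0.0]
contact_force: [0.4, 0.6, 0.5]
gripper_width: 24.2
grasp_force: 0.5
```

```bash
python3 - <<'E'
from h import *
where();grab('wrist','w6.png')
for b in arm.boxes_of('wrist','slice1'): print(b)
E
```

```text
t 11.45 board [-66.3  19.6] z 91.3 toolx in board deg -89.98 down -1.0 w 24.2 F [0.4 0.6 0.5]
{'rect': [302.1, 29.2, 59.9, 53.4], 'score': 0.92}
{'rect': [284.7, 230.1, 78.0, 78.0], 'score': 0.86}
{'rect': [44.1, 31.7, 72.9, 51.3], 'score': 0.82}
{'rect': [537.2, 376.5, 43.3, 30.8], 'score': 0.82}
{'rect': [549.1, 206.9, 67.6, 53.6], 'score': 0.79}
{'rect': [518.0, 294.2, 44.0, 53.5], 'score': 0.76}
```

Slice B is still nestled at (324,269), and the other two slices show in the tray. I'll finish this push and go to slice C.

Call:
send_rows --targets '[{"gripper": 0.435,"x": 1,"y": 0,"z": 0,"ax": 0,"ay": 0,"az": 0},{"gripper": 0.435,"x": 1,"y": 0,"z": 0,"ax": 0,"ay": 0,"az": 0},{"gripper": 0.435,"x": 1,"y": 0,"z": 0,"ax": 0,"ay": 0,"az": 0},{"gripper": 0.435,"x": 1,"y": 0,"z": 0,"ax": 0,"ay": 0,"az": 0},{"gripper": 0.435,"x": 1,"y": 0,"z": 0,"ax": 0,"ay": 0,"az": 0}]'

```text
clock: 11.97
position: [501.7, -68.4, 91.3]
ee_rot: [0.726, -0.687, -0.0, 0.0]
contact_force: [0.6, 0.4, 0.1]
gripper_width: 24.1
grasp_force: 0.0
```

Call:
send_rows --targets '[{"gripper": 0.435,"x": 1,"y": 0,"z": 0,"ax": 0,"ay": 0,"az": 0},{"gripper": 0.435,"x": 1,"y": 0,"z": 0,"ax": 0,"ay": 0,"az": 0},{"gripper": 0.435,"x": 1,"y": 0,"z": 0,"ax": 0,"ay": 0,"az": 0},{"gripper": 0.435,"x": 1,"y": 0,"z": 0,"ax": 0,"ay": 0,"az": 0},{"gripper": 0.435,"x": 0.5,"y": 0,"z": 0,"ax": 0,"ay": 0,"az": 0}]'

```text
clock: 12.38
position: [504.2, -113.7, 91.3]
ee_rot: [0.726, -0.688, 0.0, 0.0]
contact_force: [0.1, 0.2, -0.2]
gripper_width: 24.4
grasp_force: 0.0
```

Call:
send_rows --targets '[{"gripper": 0.435,"x": 0,"y": 0,"z": 0,"ax": 0,"ay": 0,"az": 0},{"gripper": 0.435,"x": 0,"y": 0,"z": -3,"ax": 0,"ay": 0,"az": 0},{"gripper": 0.435,"x": 0,"y": 0,"z": -3,"ax": 0,"ay": 0,"az": 0},{"gripper": 0.435,"x": 0,"y": 0,"z": -3,"ax": 0,"ay": 0,"az": 0},{"gripper": 0.435,"x": -3,"y": 0,"z": 0,"ax": 0,"ay": 0,"az": 0}]'

```text
clock: 12.8
position: [506.6, -84.4, 187.5]
ee_rot: [0.726, -0.688, 0.005, -0.004]
contact_force: [0.7, 0.5, 0.9]
gripper_width: 24.6
grasp_force: 0.0
```

Call:
send_rows --targets '[{"gripper": 0.435,"x": -3,"y": -0.7,"z": 0,"ax": 0,"ay": 0,"az": 0},{"gripper": 0.435,"x": -3,"y": -0.7,"z": 0,"ax": 0,"ay": 0,"az": 0},{"gripper": 0.435,"x": -3,"y": -0.7,"z": 0,"ax": 0,"ay": 0,"az": 0},{"gripper": 0.435,"x": -3,"y": -0.7,"z": 0,"ax": 0,"ay": 0,"az": 0},{"gripper": 0.435,"x": -3,"y": -0.7,"z": 0,"ax": 0,"ay": 0,"az": 0}]'

```text
clock: 13.22
position: [529.0, 71.1, 181.5]
ee_rot: [0.727, -0.687, 0.0, -0.0]
contact_force: [0.7, -0.7, 0.3]
gripper_width: 23.8
grasp_force: 0.0
```

Call:
send_rows --targets '[{"gripper": 0.435,"x": -3,"y": -0.7,"z": 0,"ax": 0,"ay": 0,"az": 0},{"gripper": 0.435,"x": -3,"y": -0.7,"z": 0,"ax": 0,"ay": 0,"az": 0},{"gripper": 0.435,"x": -3,"y": -0.7,"z": 0,"ax": 0,"ay": 0,"az": 0},{"gripper": 0.435,"x": -0.5,"y": 0,"z": 0,"ax": 0,"ay": 0,"az": 0},{"gripper": 0.435,"x": 0,"y": 0,"z": 0,"ax": 0,"ay": 0,"az": 0}]'

```text
clock: 13.63
position: [544.7, 167.4, 180.9]
ee_rot: [0.728, -0.686, -0.0, 0.0]
contact_force: [0.0, -1.1, -0.2]
gripper_width: 24.1
grasp_force: 0.0
```

```bash
python3 - <<'E'
from h import *
where();R,t=board()
im,d,m=grab('wrist','w7.png')
for n,z in [('slice1',95),('carrot_end',97),('shaker',115),('garlic',105)]:
  for b in arm.boxes_of('wrist',n):
    l,tp,w,h=b['rect']; p=plane(m,[[l+w/2,tp+h/2]],z)[0,:2];print(n,round(b['score'],2),np.round(b['rect']),np.round(R.T@(p-t),1))
E
```

```text
t 13.63 board [-10.4 202.6] z 180.9 toolx in board deg -89.8 down -1.0 w 24.1 F [ 0.  -1.1 -0.2]
slice1 0.92 [296. 160.  51.  52.] [-10.4 160.4]
slice1 0.81 [574. 111.  50.  42.] [-169.3  129.6]
slice1 0.73 [573.  19.  37.  47.] [-155.7   83.2]
carrot_end 0.69 [510.  87.  72. 125.] [-140.   138.9]
shaker 0.63 [100.  90. 120.  89.] [ 74.3 131.4]
garlic 0.84 [250.   1.  86.  35.] [ 4.2 74.3]
```

Call:
send_rows --targets '[{"gripper": 0.435,"x": 0.4,"y": 0,"z": 3,"ax": 0,"ay": 0,"az": 0},{"gripper": 0.435,"x": 0,"y": 0,"z": 3,"ax": 0,"ay": 0,"az": 0},{"gripper": 0.435,"x": 0,"y": 0,"z": 2.5,"ax": 0,"ay": 0,"az": 0},{"gripper": 0.435,"x": 0,"y": 0,"z": 0.5,"ax": 0,"ay": 0,"az": 0},{"gripper": 0.435,"x": 0,"y": 0,"z": 0,"ax": 0,"ay": 0,"az": 0}]'

```text
clock: 14.3
position: [544.1, 159.9, 89.9]
ee_rot: [0.726, -0.688, -0.0, 0.002]
contact_force: [0.2, 0.4, 0.4]
gripper_width: 24.0
grasp_force: 0.0
```

```bash
python3 -c "
from h import *
where()"
```

```text
t 14.3 board [-11.3 195.1] z 89.9 toolx in board deg -90.05 down -1.0 w 24.0 F [0.2 0.4 0.4]
```

Call:
send_rows --targets '[{"gripper": 0.435,"x": 0.7,"y": 0,"z": 0,"ax": 0,"ay": 0,"az": 0},{"gripper": 0.435,"x": 0.8,"y": 0,"z": 0,"ax": 0,"ay": 0,"az": 0},{"gripper": 0.435,"x": 0.9,"y": 0.2,"z": 0,"ax": 0,"ay": 0,"az": 0},{"gripper": 0.435,"x": 0.9,"y": 0.4,"z": 0,"ax": 0,"ay": 0,"az": 0},{"gripper": 0.435,"x": 0.9,"y": 0.5,"z": 0,"ax": 0,"ay": 0,"az": 0}]'

```text
clock: 14.72
position: [536.7, 117.9, 92.3]
ee_rot: [0.726, -0.687, 0.0, -0.001]
contact_force: [-0.7, -0.0, 1.0]
gripper_width: 24.1
grasp_force: 0.2
```

Call:
send_rows --targets '[{"gripper": 0.435,"x": 0.9,"y": 0.5,"z": 0,"ax": 0,"ay": 0,"az": 0},{"gripper": 0.435,"x": 0.9,"y": 0.5,"z": 0,"ax": 0,"ay": 0,"az": 0},{"gripper": 0.435,"x": 0.9,"y": 0.5,"z": 0,"ax": 0,"ay": 0,"az": 0}]'

```text
clock: 14.97
position: [522.4, 90.0, 91.6]
ee_rot: [0.726, -0.687, 0.0, -0.0]
contact_force: [0.2, 0.6, 0.3]
gripper_width: 24.3
grasp_force: 0.2
```

```bash
python3 - <<'E'
from h import *
where();grab('wrist','w8.png')
for b in arm.boxes_of('wrist','slice1'): print(b)
E
```

```text
t 14.97 board [-36.9 126.6] z 91.6 toolx in board deg -89.99 down -1.0 w 24.3 F [0.2 0.6 0.3]
{'rect': [600.9, 230.9, 39.1, 51.5], 'score': 0.94}
{'rect': [285.1, 226.0, 77.8, 82.8], 'score': 0.9}
{'rect': [620.1, 125.4, 19.9, 49.5], 'score': 0.77}
```

View pics/w8.png

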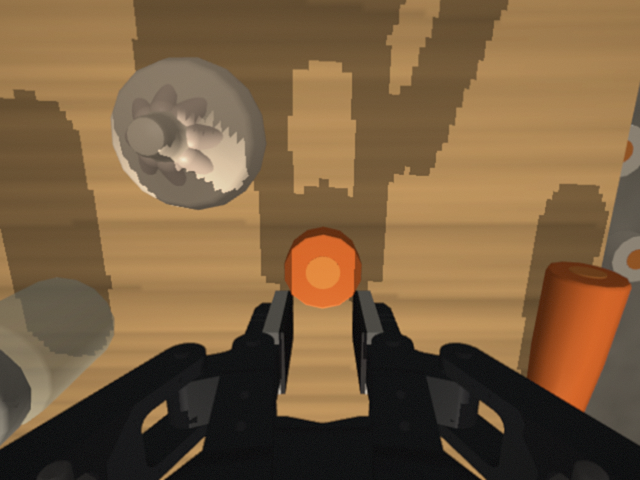

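Slice C is nestled at (323,270) and clear of the garlic. I'll carry on past it, then steer toward the middle of the opening.

Call:
send_rows --targets '[{"gripper": 0.435,"x": 0.9,"y": 0.5,"z": 0,"ax": 0,"ay": 0,"az": 0},{"gripper": 0.435,"x": 0.9,"y": 0.5,"z": 0,"ax": 0,"ay": 0,"az": 0},{"gripper": 0.435,"x": 0.9,"y": 0.5,"z": 0,"ax": 0,"ay": 0,"az": 0},{"gripper": 0.435,"x": 0.9,"y": 0.5,"z": 0,"ax": 0,"ay": 0,"az": 0},{"gripper": 0.435,"x": 0.9,"y": 0.4,"z": 0,"ax": 0,"ay": 0,"az": 0}]'

```text
clock: 15.48
position: [500.7, 43.8, 91.2]
ee_rot: [0.726, -0.687, -0.0, 0.0]
contact_force: [-0.6, -0.8, -0.2]
gripper_width: 23.8
grasp_force: 0.1
```

Call:
send_rows --targets '[{"gripper": 0.435,"x": 1,"y": 0.2,"z": 0,"ax": 0,"ay": 0,"az": 0},{"gripper": 0.435,"x": 1,"y": 0,"z": 0,"ax": 0,"ay": 0,"az": 0},{"gripper": 0.435,"x": 1,"y": 0,"z": 0,"ax": 0,"ay": 0,"az": 0},{"gripper": 0.435,"x": 1,"y": 0,"z": 0,"ax": 0,"ay": 0,"az": 0},{"gripper": 0.435,"x": 1,"y": 0,"z": 0,"ax": 0,"ay": 0,"az": 0}]'

```text
clock: 15.9
position: [502.5, -6.4, 91.3]
ee_rot: [0.726, -0.687, 0.0, -0.0]
contact_force: [0.7, 0.5, 0.2]
gripper_width: 23.8
grasp_force: 0.1
```

Call:
send_rows --targets '[{"gripper": 0.435,"x": 1,"y": 0,"z": 0,"ax": 0,"ay": 0,"az": 0},{"gripper": 0.435,"x": 1,"y": 0,"z": 0,"ax": 0,"ay": 0,"az": 0},{"gripper": 0.435,"x": 1,"y": 0,"z": 0,"ax": 0,"ay": 0,"az": 0}]'

```text
clock: 16.15
position: [504.0, -36.3, 91.3]
ee_rot: [0.726, -0.687, 0.0, 0.0]
contact_force: [-0.1, -0.7, -0.5]
gripper_width: 24.2
grasp_force: 0.1
```

```bash
python3 - <<'E'
from h import *
where();grab('wrist','w9.png')
for b in arm.boxes_of('wrist','slice1'): print(b)
E
```

```text
t 16.15 board [-62.2   1.5] z 91.3 toolx in board deg -89.99 down -1.0 w 24.2 F [-0.1 -0.7 -0.5]
{'rect': [554.4, 236.9, 63.6, 51.3], 'score': 0.92}
{'rect': [57.1, 70.1, 73.3, 61.9], 'score': 0.83}
{'rect': [312.5, 93.6, 53.6, 35.8], 'score': 0.77}
{'rect': [309.1, 42.6, 60.0, 67.1], 'score': 0.77}
{'rect': [523.6, 319.5, 37.9, 49.5], 'score': 0.63}
{'rect': [283.7, 227.4, 77.2, 80.1], 'score': 0.6}
```

Call:
send_rows --targets '[{"gripper": 0.435,"x": 1,"y": -0.4,"z": 0,"ax": 0,"ay": 0,"az": 0},{"gripper": 0.435,"x": 1,"y": -0.5,"z": 0,"ax": 0,"ay": 0,"az": 0},{"gripper": 0.435,"x": 1,"y": -0.5,"z": 0,"ax": 0,"ay": 0,"az": 0},{"gripper": 0.435,"x": 1,"y": -0.5,"z": 0,"ax": 0,"ay": 0,"az": 0},{"gripper": 0.435,"x": 1,"y": -0.5,"z": 0,"ax": 0,"ay": 0,"az": 0}]'

```text
clock: 16.67
position: [531.4, -84.8, 91.3]
ee_rot: [0.726, -0.687, 0.0, -0.0]
contact_force: [0.1, -0.1, 0.7]
gripper_width: 24.1
grasp_force: 0.1
```

Call:
send_rows --targets '[{"gripper": 0.435,"x": 1,"y": -0.3,"z": 0,"ax": 0,"ay": 0,"az": 0},{"gripper": 0.435,"x": 1,"y": 0,"z": 0,"ax": 0,"ay": 0,"az": 0},{"gripper": 0.435,"x": 0.8,"y": 0,"z": 0,"ax": 0,"ay": 0,"az": 0},{"gripper": 0.435,"x": 0,"y": 0,"z": 0,"ax": 0,"ay": 0,"az": 0}]'

```text
clock: 17.0
position: [534.9, -113.1, 91.1]
ee_rot: [0.726, -0.688, -0.0, 0.0]
contact_force: [0.8, 0.2, -0.3]
gripper_width: 24.4
grasp_force: 0.0
```

Call:
send_rows --targets '[{"gripper": 0.435,"x": 0,"y": 0,"z": -3,"ax": 0,"ay": 0,"az": 0},{"gripper": 0.435,"x": 0,"y": 0,"z": -3,"ax": 0,"ay": 0,"az": 0},{"gripper": 0.435,"x": 0,"y": 0,"z": -3,"ax": 0,"ay": 0,"az": 0},{"gripper": 0.435,"x": 0,"y": 0,"z": -3,"ax": 0,"ay": 0,"az": 0},{"gripper": 0.435,"x": 0,"y": 0,"z": 0,"ax": 0,"ay": 0,"az": 0}]'

```text
clock: 17.42
position: [538.6, -111.9, 218.3]
ee_rot: [0.727, -0.687, 0.005, -0.004]
contact_force: [0.2, -0.2, 1.2]
gripper_width: 23.9
grasp_force: 0.0
```

```bash
python3 - <<'E'
from h import *
where();grab('wrist','w10.png');grab('scene','s10.png');grab('side','d10.png')
a=cv2.imread('pics/d10.png')[150:450,190:580];w=cv2.imread('pics/w10.png')
cv2.imwrite('pics/f.png',np.hstack([a,cv2.resize(w,(400,300))]))
E
```

```text
t 17.42 board [-31.9 -75.9] z 218.3 toolx in board deg -89.89 down -0.9999 w 23.9 F [ 0.2 -0.2  1.2]
```

View pics/f.png

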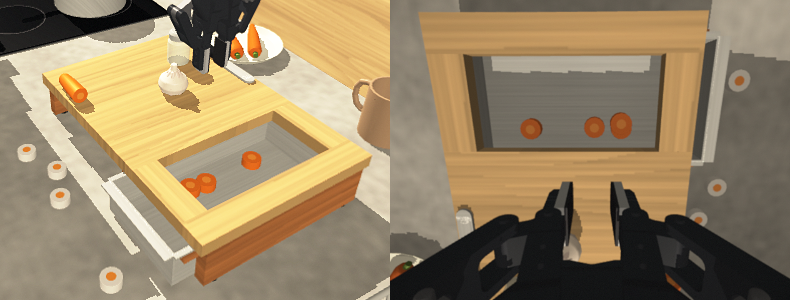

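The tray clearly shows three orange shapes, and the right one at (621,125) looks like two slices overlapping. I'll check the depth there.

```bash
python3 - <<'E'
from h import *
R,t=board();im,d,m=grab('wrist');T=np.array(m['cam_to_world'])
for b in arm.boxes_of('wrist','slice1'): print(b)
v,u=np.mgrid[0:480,0:640];px=np.c_[u.ravel(),v.ravel()];z=d.ravel();P=(ray(m,px)*z[:,None])@T[:3,:3].T+T[:3,3]
h=cv2.cvtColor(im,cv2.COLOR_RGB2HSV);k=((h[...,0]<16)&(h[...,1]>180)&(h[...,2]>60)).astype(np.uint8)
N,lab,st,ce=cv2.connectedComponentsWithStats(k)
for i in range(1,N):
    if st[i,4]>80:
        p=P[lab.ravel()==i]; bb=(p[:,:2]-t)@R; print(st[i],'board min',np.round(bb.min(0)),'max',np.round(bb.max(0)),'z',np.round(np.percentile(p[:,2],[5,50,95])))
a=im[150:250,80:440,::-1];a2=cv2.imread('pics/d10.png')[290:365,260:500]
cv2.imwrite('pics/g.png',np.vstack([cv2.resize(a[:, 60:],(750,250)),cv2.resize(a2,(750,234))]))
E
```

```text
{'rect': [496.9, 280.5, 38.9, 35.3], 'score': 0.98}
{'rect': [302.8, 184.4, 33.8, 37.4], 'score': 0.92}
{'rect': [199.9, 189.7, 35.4, 34.2], 'score': 0.87}
{'rect': [470.4, 332.4, 36.0, 29.1], 'score': 0.84}
{'rect': [345.9, 185.2, 31.0, 30.4], 'score': 0.77}
{'rect': [527.2, 109.3, 46.8, 39.0], 'score': 0.75}
{'rect': [348.9, 207.3, 30.7, 14.4], 'score': 0.7}
[548 121  13  13 132] board min [-239. -157.] max [ -36. -144.] z [12. 13. 14.]
[ 346  180   34   42 1158] board min [ -87. -144.] max [-36. -73.] z [23. 38. 39.]
[304 187  32  33 838] board min [ -48. -144.] max [-21. -75.] z [22. 24. 25.]
[199 190  35  33 903] board min [ -36. -144.] max [ 72. -72.] z [20. 23. 25.]
[514 296  11  10  86] board min [-232.    3.] max [-222.   13.] z [12. 13. 14.]
[  0 428  24  21 175] board min [ 23. -88.] max [292. 156.] z [19. 31. 38.]
[442 443  19  20 152] board min [-149. -144.] max [-36. 108.] z [ 88.  95. 293.]
```

View pics/g.png

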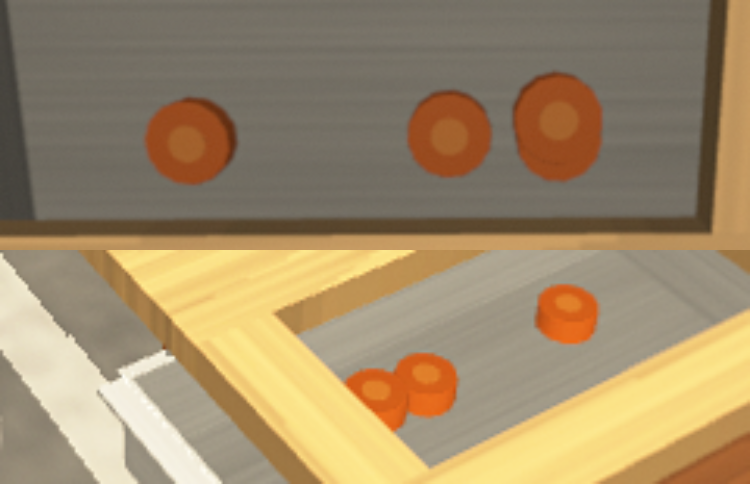

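All four slices are in the tray. Two are stacked, with the upper top face at z of about 38 mm, so its centre is about 21 mm above the tray floor and under the 50 mm limit. The arm is clear, so I'll hand in.

```bash
python3 -c "
from bench import arm
print(arm.job_done())"
```

```text
the job is handed in; nothing more can be done
None
```

All four carrot slices were swept through the opening and lie in the steel tray (two of them stacked, below the rim); the arm never went near enough to touch the garlic, shaker, knife or carrot end, and the job is handed in at about 17.5 s of the 64 s allowed, with no verdict returned.

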